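Clip the marker into its holder and press the holder on the sprung plate

ROBOT

A 6-joint arm with a two-finger parallel gripper is mounted at the origin on the work surface. World frame = base frame: x ahead of the robot, y to its left, z up, the work surface at z = 0. Lengths are in m, angles in degrees, forces in N, time in s.
With the tool pointing down it reaches from about 0.3 to 0.75 m from the base axis. Payload 8.5 kg.
Tool frame: the origin (TCP) lies midway between the tips of the shut fingers; the grasp point (between the pads) lies 19 mm behind it; z points along the fingers, y is the direction in which the jaws open and shut (so a half turn about z gives the same grasp; the last joint's range is limited). The gripper opens to 85 mm and grips with 20 to 120 N. Pads are 22 mm wide; open, the fingers measure 114 mm over their backs; the gripper's body (76 mm by 85 mm) begins 54 mm behind the grasp point. The pads swing forward as they close: fully open they stand 13 mm farther back than shut.
Start: joints at [63.524, 21.807, 74.336, -0, 83.858, -12.336], TCP at [0.134, 0.533, 0.231] pointing down, gripper open.
Joint ranges: [-178.18, 178.18], [-50.72, 133.34], [12.68, 142.11], [-81.47, 261.47], [9.98, 163.14], [-165.26, 165.26]. Speed limits (degrees/s): [136.94, 136.94, 180, 180, 180, 180].

INTERFACE

Orientations are given as a 3x3 rotation matrix whose columns are the frame's x, y, z axes.
In Python, from rig import env gives the robot as it stands.
- The arm moves only by the shell command python3 -m inch 'ROWS' [FORCE]. ROWS is text: rows parted by semicolons, each of 5 numbers parted by spaces: the finger opening in mm, from 0 to 85.4, then the shift along the tool's x, y, z in mm, then the turn about the tool's z in degrees. In form: jaw dx dy dz turn; .... A call has 1 to 10 rows; each row is the pose to reach, as a shift and turn from the pose commanded when the call began, along the tool's axes at that moment; what a row does not reach only later rows make up. A row lasts 1/8 s, in which the tool goes at most 62.5 mm and 10.7 degrees, less where a joint would pass 70% of its speed; a pose out of reach is approached as far as the arm can. A call with a gripper value outside its range is refused whole. The fingers move at their own pace and stop on an object; FORCE is the grip in N (left out, the last holds). Time passes only in rows, so rows that repeat a pose let the fingers close. It gives the time, the measured TCP pose, the force and the opening at its end, in the units of the state.
- env.observe(): the state, without advancing time (a new reading comes with each control period).
- env.get_image(name): name is "scene" or "top" or "wrist"; returns a dict with "color" (384x512x3 uint8, blue, green, red), "range_z" (384x512 float32, m along the optical axis (not along the pixel's ray), 0 where there is no reading), "fov_y" (degrees; the focal length in pixels is half the picture's height over the tangent of half this angle, whatever the lens; pixels are square), "cx", "cy" (the principal point, pixels), "R" (3x3) and "t" (3): a world point X has camera coordinates R X + t. Camera axes: x right, y down, z forward; pixel columns grow to the right and rows downward; lengths in m; the calibration is good to about 2 mm. A picture is of the moment at which its call begins.
- env.close_job(): hands the job in, once; it reports no verdict.
The state is a dict: "time_s": time; "q": joint angles; "qvel": joint speeds; "joint_efforts": joint torques, N m; "position": TCP position; "tool_rot": TCP orientation; "ft_force": force on the tool from outside, world axes, zero at the start; "wrist_torque": the same for the moment, N m; "grip_width": finger opening in m.
Only numpy, scipy, OpenCV 4.12 (cv2) and the standard library are available. Lean on these libraries where they do the work, as an engineer would, in place of code of your own. Each camera call takes 0.05 s, during which the arm holds its last target.

TASK

Take the red-capped marker from its grey rest and push it straight down into the white desk holder's two fork clips until it sits home and the blue sprung jaw has snapped shut over it. Then take the holder by its orange grip tab, keep it flat on the desk and press its back wall squarely and centrally against the aluminium plate of the blue fixture until the plate's black pointer stands in the green zone, not in the red one, so that a colleague can screw the two together. Finish while still holding it there with that steady push, and leave the other things on the desk alone.

Things in the scene. Friction and masses are not known exactly. Their poses are not given: they have to be found in the camera images.
- marker_mid (a point): Centre of the loose marker: white round barrel with red cap, 18 mm across, 140 mm long, 30 g, its length along this point's y. It starts level on two saddles of the grey rest, axis 45 mm above the desk; the saddles are 12 mm wide, 42 mm either side of the rest's middle, with room between them for fingers down to 8 mm above the desk.
- rest: Fixed grey marker rest, 50 x 110 mm, 39 mm high, long side along y, origin on the desk below its centre.
- holder: Loose white holder, 0.25 kg, on the desk; origin at its underside below the clip seat. x points to its back wall, y along the marker, z up. Base x -50 to 50, y -60 to 60 mm, 10 thick; back wall x 50 to 58, 120 wide, 42 high: its back face (x = 58) is pressed on the plate. Orange grip tab x -91 to -49, 20 wide, 45 high. Clips 77 high.
- clip_seat (a point): Where the marker's centre lies when home: 46 mm above the holder's underside; axes as the holder's, marker along y (either way round). Fork clips, 12 mm wide, stand 36 mm either side along y. Between them fingers have 60 mm along y, x -49 to 50 mm, and room down to 20 mm above the desk.
- jaw (a joint): Angle (rad) of the blue sprung jaw: 0 shut, up to about 0.1 while the marker passes, near 0 when it is home. Each clip is a white fixed prong at -x and a blue jaw arm at +x, forming a funnel open upwards, about 29 mm wide at the top (77 mm above the desk), narrowed by the jaw's lip to 15 mm at 55 mm; pushing the 18 mm marker past takes about 3 to 10 N down.
- grip_tab (a point): Centre of the orange grip tab, 22.5 mm above the desk, 70 mm in front (-x) of the clip seat; axes as the holder's. The tab is 42 mm long (x), 20 mm wide (y), 45 mm high, to be pinched across y from above or pushed.
- fixture: Fixed blue fixture; origin on the desk below the middle of its sprung plate's front face at rest. x is the press direction, y along the plate. Behind the plate a block (x 55 to 115 mm, 80 wide, 60 high) carries the scale: white, then green for plate travel 10 to 26 mm, then red. The desk before and under the plate's travel is bare.
- stop_plate (a joint): How far (m) the plate has been pushed back along the fixture's x: 0 at rest, 0.036 at its hard end. Springs without preload, 450 N/m: the middle of the green zone, 0.018, takes 8 N.
- stop_face (a point): Middle of the front face of the aluminium plate (140 mm wide, 59 mm high, 8 mm thick), 30 mm above the desk; it moves with the plate; x is the press direction. A black pointer runs back from its top over the scale.
- water: Bystander: clear water bottle, 64 mm across, 200 mm tall; origin at its underside.
- dropper: Bystander: white dropper bottle, 52 mm across, 140 mm tall; origin at its underside.
- cup_a: Bystander: clear sample cup with blue lid, 68 mm across, 70 mm tall; origin at its underside.
- cup_b: Bystander: another clear sample cup with blue lid, same size; origin at its underside.
- pills: Bystander: small amber jar with white cap, 44 mm across, 75 mm tall; origin at its underside.
- stapler: Bystander: grey and black stapler, 40 x 130 x 43 mm; origin at its underside.
Things that resemble listed ones, but are neither listed nor needed, are in the scene too. What is shaped like the fixture but purple is not meant.

How it is judged:
By the outcome, as a careful person would: the job done as asked, in the order asked, and still so for the second after the job is handed in, while the arm keeps its last pose, push and grip.
It also fails if it takes over 61 s, if anything falls off the work surface, if the arm or the gripper's body presses on something with over 40 N, if the wrist force passes 120 N, or if a joint passes its speed limit or range.

## Working session

There is one attempt and no reset: what is moved stays moved. The work goes in short steps, Python scripts to look and compute and a shell command to move; the robot and the scene stay as the last step left them, time stands still between calls to the robot, and variables do not carry over. Pictures are saved under pics/ and viewed, and the job is handed in when it is done.

```bash
ls; mkdir -p pics
cat > h.py <<'E'
import numpy as np, cv2
from rig import env
def snap(n,fn):
    d=env.get_image(n); cv2.imwrite(f'pics/{fn}.png',d['color']); np.savez(f'pics/{fn}.npz',**{k:np.array(v) for k,v in d.items()}); return d
def load(fn): return dict(np.load(f'pics/{fn}.npz'))
def foc(d): return d['color'].shape[0]/2/np.tan(np.radians(float(d['fov_y']))/2)
def px(d,u,v,z=None):
    """world point of pixel by depth, or on plane height z"""
    f=foc(d); r=np.array([(u-float(d['cx']))/f,(v-float(d['cy']))/f,1.0])
    R=d['R'];t=d['t']
    if z is None:
        return R.T@(r*float(d['range_z'][int(round(v)),int(round(u))])-t)
    c=-R.T@t; w=R.T@r
    return c+w*(z-c[2])/w[2]
def proj(d,X):
    p=d['R']@np.array(X)+d['t'];f=foc(d);return p[:2]/p[2]*f+[float(d['cx']),float(d['cy'])]
def crop(fn,u0,v0,u1,v1,s,out):
    im=cv2.imread(f'pics/{fn}.png')[v0:v1,u0:u1]; cv2.imwrite(f'pics/{out}.png',cv2.resize(im,None,fx=s,fy=s,interpolation=cv2.INTER_CUBIC))
E
python3 - <<'E'
from h import *
for n in ['scene','top','wrist']:
    d=snap(n,n+'0'); print(n,d['fov_y'],d['cx'],d['cy'],-d['R'].T@d['t'],d['R'][2])
o=env.observe(); print(o['time_s'],o['position'],o['tool_rot'],o['ft_force'],o['grip_width'])
E
```

```text
pics
scene 57.79652397983051 258.08897212079614 189.6700423645887 [1.12617793 0.41788485 0.7162637 ] [-0.60441243 -0.41775444 -0.67835599]
top 44.1141723011023 257.443591345342 189.98324967688043 [0.43457726 0.01375092 1.66133637] [ 0.04728391 -0.00803485 -0.99884917]
wrist 69.38908280546127 258.33691839947517 188.763278659793 [0.06308955 0.55142589 0.37349179] [ 0.27711629 -0.07091441 -0.9582159 ]
0.15 [0.13426134 0.53312246 0.23083788] [[-9.69698736e-01  2.44303240e-01 -5.36962421e-04]
 [ 2.44303692e-01  9.69698184e-01 -1.06702015e-03]
 [ 2.60015004e-04 -1.16586999e-03 -9.99999287e-01]] [-0.00756124  0.18274059  0.0397733 ] 0.0853979574683161
```

View pics/scene0.png

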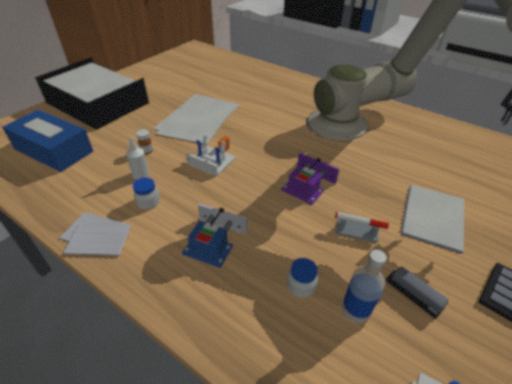

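View pics/top0.png

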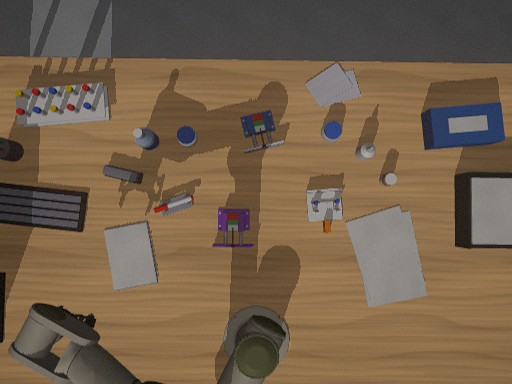

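View pics/wrist0.png

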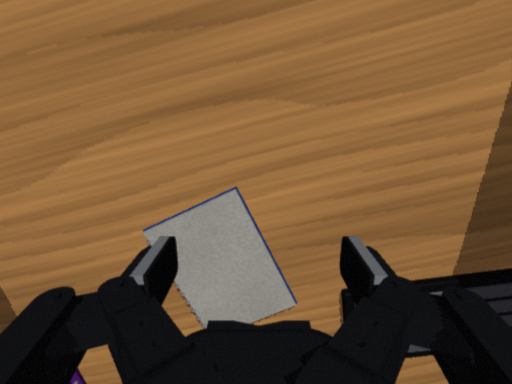

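The top view shows the marker on its rest at about (174,206), the white holder at (325,205) with the orange tab at (327,226), the blue fixture at (260,130), and the purple lookalike at (233,225). I'll enlarge these.

Run:
```python
from h import *
im=cv2.imread('pics/top0.png')
a=cv2.resize(im[180:240,290:360],None,fx=5,fy=5,interpolation=2)
b=cv2.resize(im[100:160,230:300],None,fx=5,fy=5,interpolation=2)
c=cv2.resize(im[180:240,140:210],None,fx=5,fy=5,interpolation=2)
e=cv2.imread('pics/scene0.png')[120:190,170:250]; e=cv2.resize(e,(350,300),interpolation=2)
cv2.imwrite('pics/c0.png',np.vstack([np.hstack([a,b]),np.hstack([c,e])]))
d=load('top0')
for n,u,v in [('markerc',175,205),('cap',160,210),('tail',190,201),('tab',327,226),('fixt plate',264,147),('desk',300,250),('water',140,135),('cupa',186,135),('cupb',332,130),('dropper',368,151),('pills',390,179),('stapler',122,174)]:
    print(n,px(d,u,v).round(3))
```

```text
markerc [0.457 0.282 0.04 ]
cap [0.439 0.33  0.055]
tail [0.472 0.235 0.007]
tab [ 0.391 -0.237  0.046]
fixt plate [ 0.661 -0.02   0.033]
desk [ 0.305 -0.151 -0.005]
water [0.671 0.368 0.198]
cupa [0.692 0.243 0.076]
cupb [ 0.716 -0.25   0.069]
dropper [ 0.641 -0.362  0.108]
pills [ 0.552 -0.445  0.072]
stapler [0.561 0.465 0.039]
```

View pics/c0.png

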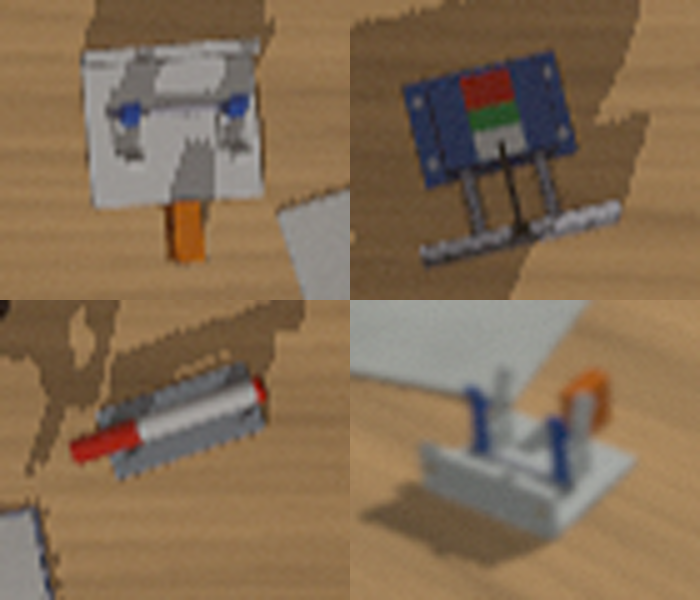

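Nothing else resembles the marker, and the only other fixture-shaped thing is purple, so the blue fixture at (260,130) is the right one. The only orange tab and fork clips are on the holder at (325,205). Next I'll work out the move to above the marker.

```bash
cat >> h.py <<'E'
def go(target,yaw_y,o=None):
    """target TCP xyz, yaw of tool y axis deg; prints shift mm in tool axes and turn deg"""
    o=o or env.observe(); R=np.array(o['tool_rot']); d=R.T@(np.array(target)-np.array(o['position']))*1000
    y=np.degrees(np.arctan2(R[1,1],R[0,1])); t=-((yaw_y-y+90)%180-90)
    print('now',np.round(o['position'],4),'yaw_y',round(y,2),'w',round(o['grip_width']*1000,1),'F',np.round(o['ft_force'],2),'t',round(o['time_s'],2),'q6',round(o['q'][5],1),'\n shift',d.round(1),'turn',round(t,1))
E
python3 - <<'E'
from h import *
d=load('top0')
def P(cx,cy,ox,oy): return ox+cx/5,oy+cy/5
a=px(d,*P(75,450-300,140,180),.045);b=px(d,*P(264,388-300,140,180),.045)
print(a,b,np.linalg.norm(a-b),(a+b)/2); v=b-a; n=np.degrees(np.arctan2(v[0],-v[1])); print('normal yaw',n)
m=(a+b)/2
go([m[0],m[1],0.2],n)
E
```

```text
[0.43902104 0.34850281 0.045     ] [0.48263511 0.22079254 0.045     ] 0.13495221695339965 [0.46082808 0.28464768 0.045     ]
normal yaw 18.85544324818884
now [0.1343 0.5331 0.2308] yaw_y 75.86 w 85.4 F [-0.01  0.18  0.04] t 0.15 q6 -12.3 
 shift [-377.4 -161.1   30.9] turn 57.0
```

```bash
python3 -m inch '85 -38 -16 3 6; 85 -85 -36 7 13; 85 -135 -57 11 20; 85 -190 -80 15 28; 85 -240 -103 20 36; 85 -290 -124 24 44; 85 -330 -142 28 50; 85 -362 -155 30 55; 85 -377 -161 31 57; 85 -377 -161 31 57'
python3 - <<'E'
from h import *
snap('wrist','w1'); go([0.46083,.28465,.2],18.855)
E
```

```text
time_s: 1.4
position: [0.4607, 0.285, 0.2001]
tool_rot: [[-0.323, 0.946, -0.001], [0.946, 0.323, -0.0], [0.0, -0.001, -1.0]]
ft_force: [1.1, 0.1, -0.1]
grip_width: 0.085
now [0.46   0.2855 0.2002] yaw_y 18.93 w 84.9 F [0.07 0.12 0.14] t 1.45 q6 0.3 
 shift [-1.1  0.5  0.2] turn 0.1
```

View pics/w1.png

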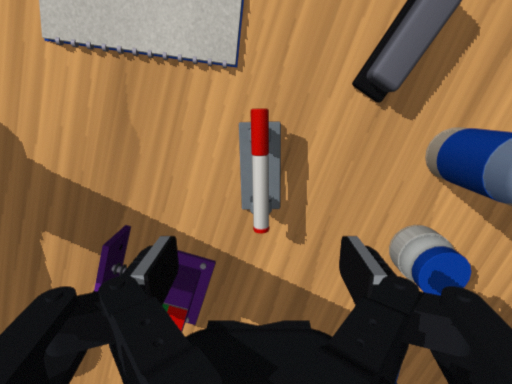

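The wrist picture shows the marker with its red cap end at (260,109) and its tail at (261,233), lying on the grey rest whose top runs (240..281, 122..212).

Run:
```python
from h import *
d=load('w1')
crop('w1',220,90,300,250,4,'w1c')
a=px(d,260,110,.045);b=px(d,261,232,.045)
print(a,b,np.linalg.norm(a-b)); m=(a+b)/2;v=b-a
n=np.degrees(np.arctan2(v[0],-v[1])); print(m,n)
print(px(d,260,130),px(d,261,215))
for u,v in [(240,122),(281,122),(282,212),(240,209)]: print(px(d,u,v,.039).round(4))
go([m[0],m[1],.026],n)
```

```text
[0.43938144 0.35108701 0.045     ] [0.48521614 0.22100174 0.045     ] 0.137923890013143
[0.46229879 0.28604438 0.045     ] 19.409577105863974
[0.44565226 0.33264312 0.05475431] [0.47685216 0.24506084 0.05493457]
[0.4232 0.3325 0.039 ]
[0.4646 0.3466 0.039 ]
[0.5011 0.2505 0.039 ]
[0.4534 0.2382 0.039 ]
now [0.46   0.2855 0.2002] yaw_y 18.93 w 84.9 F [0.07 0.12 0.14] t 1.45 q6 0.3 
 shift [ -0.3   2.5 174.2] turn -0.5
```

View pics/w1c.png

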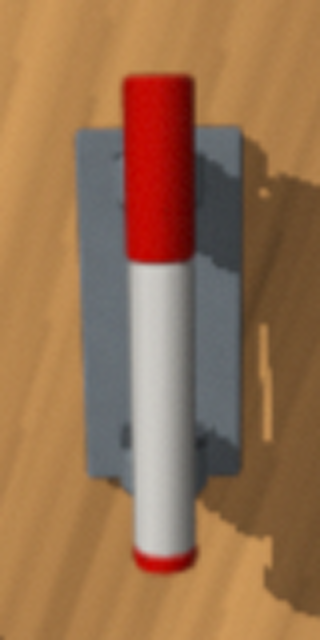

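Run:
```python
from h import *
d=load('w1')
print(-d['R'].T@d['t'])
a=px(d,259.6,108.4,.05);b=px(d,261.4,232.8,.054); 
a2=px(d,259.6,120,.045);b2=px(d,261.3,220,.045);v=b2-a2
n=np.degrees(np.arctan2(v[0],-v[1])); m=(a+b)/2; print(a,b,np.linalg.norm((a-b)[:2]),m,n)
mm=a2+v*np.dot(m-a2,v)/np.dot(v,v); print(mm)
for u,v in [(239.5,122),(280.5,121.5),(280.5,208.7),(242,208.7)]: print(px(d,u,v,.008).round(4))
go([mm[0],mm[1],.026],n)
```

```text
[0.43668164 0.35436397 0.34275068]
[0.43844616 0.35248751 0.05      ] [0.4845057  0.22423577 0.054     ] 0.1362717531525219 [0.46147593 0.28836164 0.052     ] 19.900081978412043
[0.46146345 0.28835712 0.045     ]
[0.4213 0.3301 0.008 ]
[0.4667 0.3462 0.008 ]
[0.5043 0.2436 0.008 ]
[0.4574 0.2276 0.008 ]
now [0.46   0.2855 0.2002] yaw_y 18.93 w 84.9 F [0.07 0.12 0.14] t 1.45 q6 0.3 
 shift [  2.2   2.4 174.2] turn -1.0
```

```bash
python3 -m inch '60 1 2.5 20 -0.7; 60 1 2.5 60 -0.7; 60 1 2.5 100 -0.7; 60 1 2.5 135 -0.7; 60 1 2.5 160 -0.7; 60 1 2.5 174 -0.7; 60 1 2.5 174 -0.7; 60 1 2.5 174 -0.7'
python3 - <<'E'
from h import *
snap('wrist','w2'); go([.4620,.2871,.026],19.6)
E
```

```text
time_s: 2.45
position: [0.463, 0.2873, 0.0273]
tool_rot: [[-0.335, 0.942, 0.002], [0.942, 0.335, 0.001], [0.0, 0.002, -1.0]]
ft_force: [0.4, -0.1, -0.5]
grip_width: 0.0598
now [0.463  0.2872 0.0274] yaw_y 19.58 w 60.0 F [ 0.24 -0.   -0.06] t 2.5 q6 -0.2 
 shift [ 0.2 -1.   1.4] turn -0.0
```

View pics/w2.png

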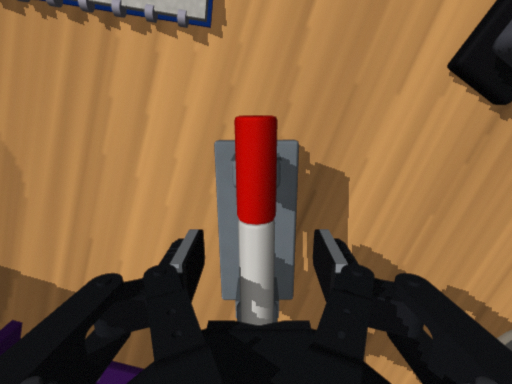

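The marker at column 256 sits nearly midway between the fingers (204 and 314), so I'll close on it.

```bash
python3 -m inch '40 0 -1 1 0; 20 0 -1 1 0; 10 0 -1 1 0; 10 0 -1 1 0; 10 0 -1 1 0; 10 0 -1 1 0' 60
python3 - <<'E'
from h import *
snap('wrist','w3'); go([.4620,.2871,.026],19.6)
E
```

```text
time_s: 3.25
position: [0.4621, 0.2866, 0.0257]
tool_rot: [[-0.335, 0.942, 0.001], [0.942, 0.335, 0.0], [-0.0, 0.001, -1.0]]
ft_force: [0.9, 0.5, 5.7]
grip_width: 0.016
now [0.4621 0.2866 0.0256] yaw_y 19.56 w 16.4 F [ 0.5  -0.02  5.68] t 3.3 q6 -0.2 
 shift [ 0.5  0.1 -0.4] turn -0.0
```

View pics/w3.png

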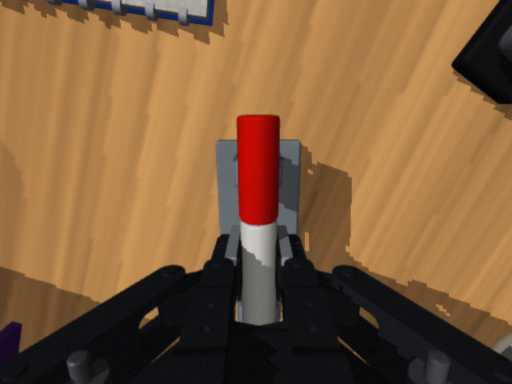

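```bash
python3 -m inch '10 0 0 -15 0; 10 0 0 -50 0; 10 0 0 -90 0; 10 0 0 -120 0; 10 0 0 -120 0'
python3 - <<'E'
from h import *
snap('wrist','w4')
d=load('top0')
P=lambda x,y,z: px(d,290+x/5,180+y/5,z)
wl=P(82,53,.042);wr=P(259,40,.042);bl=P(95,208,.01);br=P(264,195,.01)
for p in (wl,wr,bl,br): print(p.round(4))
yaw=lambda a,b: np.degrees(np.arctan2((b-a)[0],-(b-a)[1]))
print(np.linalg.norm(wl-wr),np.linalg.norm(bl-br),yaw(wl,wr),yaw(bl,br))
t=px(d,290+185/5,180+232/5,.045);print(t)
y=np.radians((yaw(wl,wr)+yaw(bl,br))/2);ex=np.array([np.cos(y),np.sin(y),0]);ey=np.array([-np.sin(y),np.cos(y),0])
print('c from wall',(wl+wr)/2-58e-3*ex,'from base',(bl+br)/2+50e-3*ex,'tab',t+70e-3*ex)
c=(((wl+wr)/2-58e-3*ex)+((bl+br)/2+50e-3*ex))/2
# fixture
Q=lambda x,y,z: px(d,230+x/5,100+y/5,z)
fl=Q(424,262,.059)if 0 else Q(424-350,262,.059);fr=Q(620-350,222,.059)
print('plate',fl,fr,np.linalg.norm(fl-fr),yaw(fl,fr))
go([c[0],c[1],.145],np.degrees(y))
E
```

```text
time_s: 3.92
position: [0.4623, 0.2868, 0.1478]
tool_rot: [[-0.335, 0.942, 0.004], [0.942, 0.335, 0.001], [0.0, 0.004, -1.0]]
ft_force: [-0.7, 0.8, -0.8]
grip_width: 0.016
[ 0.511  -0.1669  0.042 ]
[ 0.5213 -0.2883  0.042 ]
[ 0.4046 -0.1802  0.01  ]
[ 0.4149 -0.298   0.01  ]
0.12180864569749889 0.11827057655408656 4.840865314675171 4.993200971493455
[ 0.38954899 -0.23755559  0.045     ]
c from wall [ 0.45835126 -0.23258423  0.042     ] from base [ 0.45954314 -0.23481973  0.01      ] tab [ 0.45929138 -0.23155567  0.045     ]
plate [0.63776561 0.04519534 0.059     ] [ 0.66670132 -0.08781664  0.059     ] 0.13612296545162736 12.273023078623996
now [0.4616 0.2865 0.1461] yaw_y 19.56 w 16.6 F [-0.   -0.13 -0.96] t 3.98 q6 -0.2 
 shift [-489.3 -176.7    0.9] turn 14.6
```

View pics/w4.png

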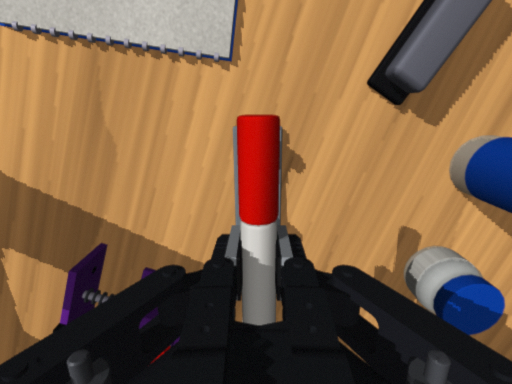

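```bash
python3 -m inch '10 -35 -15 -10 2; 10 -90 -42 -25 4; 10 -145 -70 -40 6; 10 -200 -98 -50 8; 10 -255 -125 -50 10; 10 -310 -152 -50 12; 10 -365 -180 -50 14; 10 -420 -210 -50 14.6; 10 -465 -235 -50 14.6; 10 -489 -247 -50 14.6' ; python3 -m inch '10 0 0 0 0; 10 0 0 0 0'
python3 - <<'E'
from h import *
snap('wrist','w5'); go([.459,-.233,.145],4.9)
E
```

```text
time_s: 5.22
position: [0.3915, -0.2589, 0.1941]
tool_rot: [[-0.084, 0.996, -0.002], [0.996, 0.084, 0.002], [0.002, -0.002, -1.0]]
ft_force: [-0.3, 0.8, -1.3]
grip_width: 0.016
time_s: 5.48
position: [0.3925, -0.2558, 0.1947]
tool_rot: [[-0.087, 0.996, -0.001], [0.996, 0.087, 0.002], [0.002, -0.001, -1.0]]
ft_force: [0.4, 0.1, -0.4]
grip_width: 0.0158
now [ 0.3926 -0.2557  0.1949] yaw_y 5.02 w 16.0 F [-0.12  0.37 -0.54] t 5.53 q6 -52.6 
 shift [16.7 68.2 49.9] turn 0.1
```

View pics/w5.png

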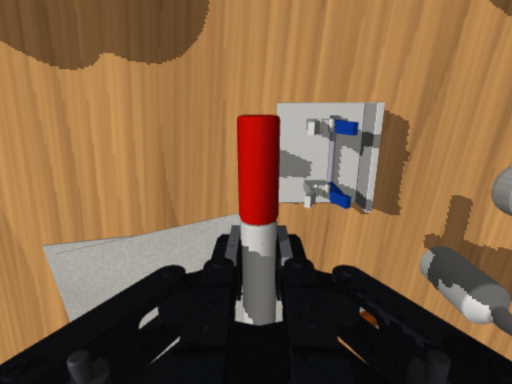

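The holder is clear in view: base and wall at cols 278–383, rows 102–212, with clips at about (311,127)/(345,127) and (309,200)/(340,199). I'll enlarge it.

Run:
```python
from h import *
crop('w5',270,90,395,220,6,'w5c')
```

```text
(no output)
```

View pics/w5c.png

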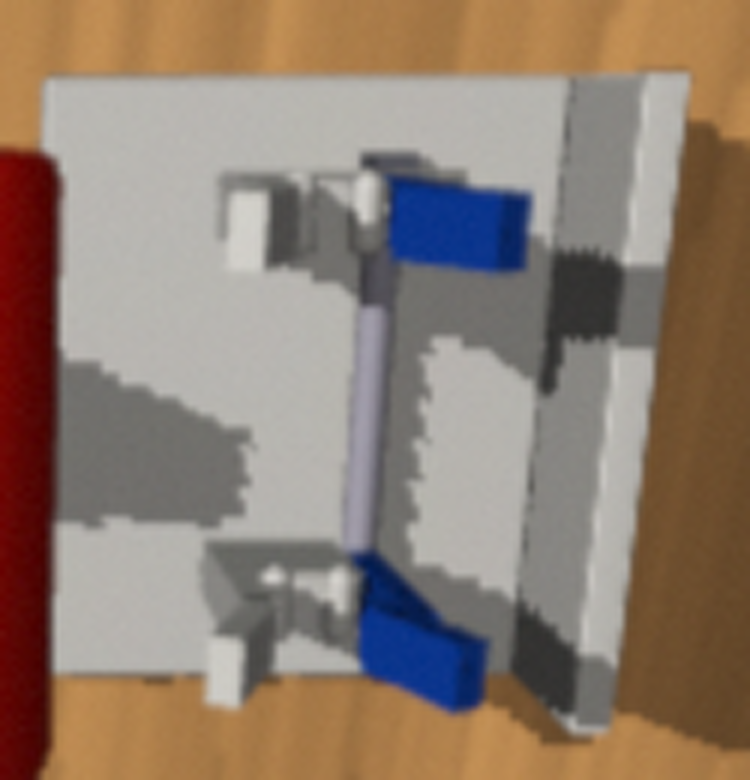

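Run:
```python
from h import *
d=load('w5')
P=lambda x,y,z: px(d,270+x/6,90+y/6,z)
yaw=lambda a,b: np.degrees(np.arctan2((b-a)[0],-(b-a)[1]))
w1=P(688,73,.042);w2=P(609,728,.042);v1=P(645,75,.042);v2=P(580,730,.042)
print('wall out',w1,w2,np.linalg.norm(w1-w2),yaw(w1,w2));print('wall in',v1,v2,yaw(v1,v2))
b1=P(43,77,.01);b2=P(55,672,.01);b3=P(510,672,.01);b4=P(565,77,.01);print('base',b1,b2,b3,b4,np.linalg.norm(b1-b2),yaw(b1,b2))
p1=P(249,230,.077);p2=P(227,670,.077);j1=P(514,230,.077);j2=P(470,675,.077)
print('prong',p1,p2,np.linalg.norm(p1-p2),yaw(p1,p2));print('jaw',j1,j2,np.linalg.norm(j1-j2),yaw(j1,j2))
for n,x,y in[('prong',249,230),('prong',227,670),('jaw',514,230),('jaw',470,675),('wall',650,400),('base',200,400)]: print(n,px(d,270+x/6,90+y/6).round(4))
y=np.radians(5.0);ex=np.array([np.cos(y),np.sin(y),0]);ey=np.array([-np.sin(y),np.cos(y),0])
print('c wall',(w1+w2)/2-.058*ex,' y from prongs',(p1+p2)/2@ey,'jaws',(j1+j2)/2@ey,'wall',(w1+w2)/2@ey,'base',(b1+b2)/2@ey)
print('x: wall',(w1+w2)/2@ex-.058,(v1+v2)/2@ex-.05,'base',(b1+b2)/2@ex+.05,'prong',(p1+p2)/2@ex,'jaw',(j1+j2)/2@ex)
```

```text
wall out [ 0.5130104  -0.16781476  0.042     ] [ 0.52361968 -0.28596115  0.042     ] 0.11862177553934412 5.131271069510894
wall in [ 0.50582322 -0.16876135  0.042     ] [ 0.51822168 -0.28683813  0.042     ] 5.994285927645883
base [ 0.40620923 -0.17731948  0.01      ] [ 0.42117773 -0.29481141  0.01      ] [ 0.51551456 -0.28660681  0.01      ] [ 0.50392685 -0.16886539  0.01      ] 0.11844159223724583 7.260385603557796
prong [ 0.43586266 -0.19805439  0.077     ] [ 0.44226314 -0.2691263   0.077     ] 0.07135953839995259 5.1459718575860665
jaw [ 0.47632672 -0.19454923  0.077     ] [ 0.48247495 -0.26650844  0.077     ] 0.07222139466084329 4.883516479384249
prong [ 0.4362 -0.1981  0.0754]
prong [ 0.4424 -0.2694  0.0762]
jaw [ 0.4763 -0.1945  0.0772]
jaw [ 0.4821 -0.2662  0.0781]
wall [ 0.5188 -0.2236  0.0408]
base [ 0.4438 -0.2356  0.0095]
c wall [ 0.46053575 -0.23194299  0.042     ]  y from prongs -0.2709683165237119 jaws -0.2714341391429281 wall -0.27119871112356164 base -0.27122290553883993
x: wall 0.43856810932107776 0.4402199952128215 base 0.44154479465833757 prong 0.41703338987839245 jaw 0.4574846563426313
```

Run:
```python
from h import *
go([.461,-.2315,.115],5.05)
```

```text
now [ 0.3926 -0.2557  0.1949] yaw_y 5.02 w 16.0 F [-0.12  0.37 -0.54] t 5.53 q6 -52.6 
 shift [18.  70.3 79.9] turn -0.0
```

```bash
python3 -m inch '10 8 30 10 0; 10 18 60 30 0; 10 18 70 55 0; 10 18 70 75 0; 10 18 70 80 0; 10 18 70 80 0; 10 18 70 80 0'
python3 - <<'E'
from h import *
snap('wrist','w6');snap('scene','s6'); go([.461,-.2315,.115],5.05)
crop('s6',150,110,270,200,6,'s6c')
E
```

```text
time_s: 6.4
position: [0.4611, -0.233, 0.1162]
tool_rot: [[-0.087, 0.996, 0.001], [0.996, 0.087, -0.001], [-0.001, 0.001, -1.0]]
ft_force: [-0.0, 0.1, 0.4]
grip_width: 0.0162
now [ 0.461  -0.2331  0.1161] yaw_y 4.96 w 16.0 F [ 0.29 -0.82 -0.08] t 6.5 q6 -44.9 
 shift [1.6 0.1 1.1] turn -0.1
```

View pics/w6.png

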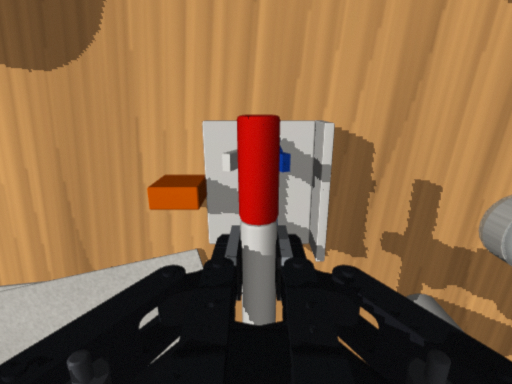

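View pics/s6c.png

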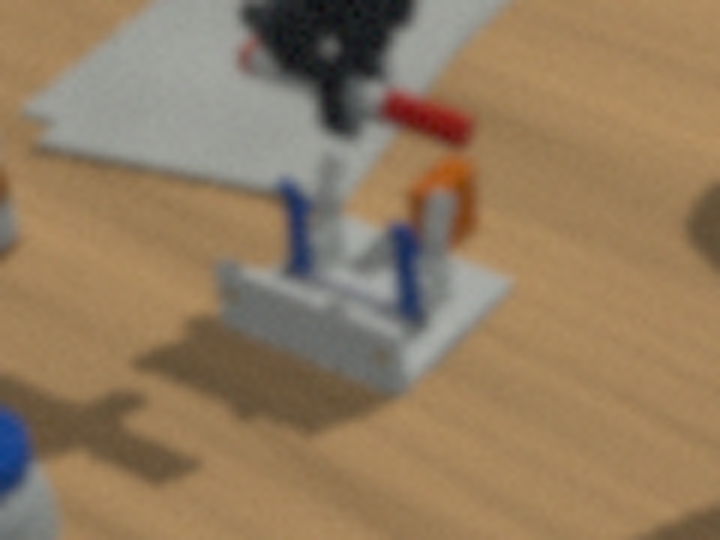

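```bash
python3 -m inch '10 1.5 -0.8 15 0; 10 1.5 -0.8 30 0; 10 1.5 -0.8 40 0; 10 1.5 -0.8 48 0; 10 1.5 -0.8 52 0; 10 1.5 -0.8 56 0; 10 1.5 -0.8 56 0'
python3 - <<'E'
from h import *
snap('wrist','w7');snap('scene','s7'); go([.461,-.2315,.0266],5.05)
crop('s7',150,110,270,200,6,'s7c')
E
```

```text
time_s: 7.38
position: [0.4599, -0.2315, 0.0593]
tool_rot: [[-0.086, 0.996, -0.0], [0.996, 0.086, 0.0], [0.0, -0.0, -1.0]]
ft_force: [-0.1, -0.6, 0.3]
grip_width: 0.0163
now [ 0.46   -0.2316  0.0595] yaw_y 4.96 w 16.2 F [ 0.24 -0.36 -0.32] t 7.47 q6 -44.9 
 shift [ 0.   1.  32.9] turn -0.1
```

View pics/w7.png

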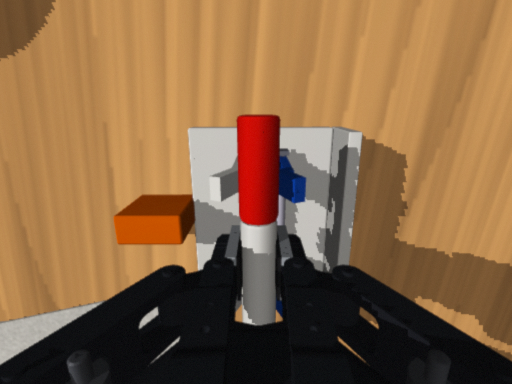

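View pics/s7c.png

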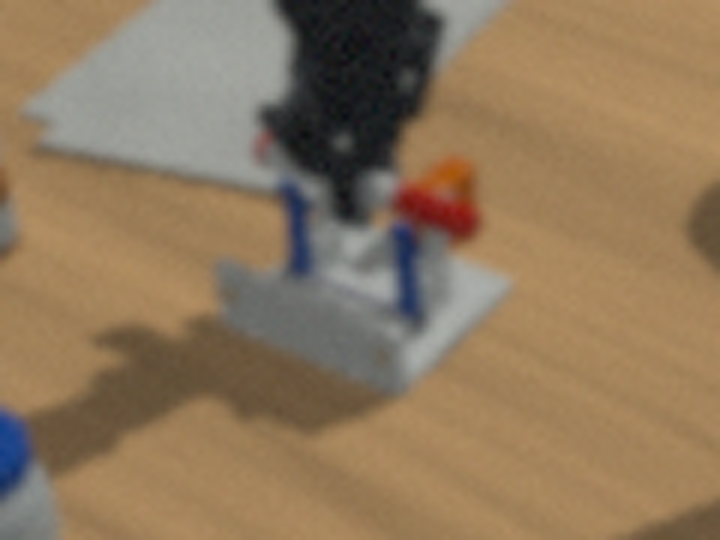

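The marker is between the prong tips (209..222) and the jaw tips (291..305), centred to within about 1 mm. Now I'll push it down slowly.

```bash
python3 -m inch '10 0 -0.3 5 0; 10 0 -0.3 10 0; 10 0 -0.3 14 0; 10 0 -0.3 14 0'; python3 -m inch '10 0 0 4 0; 10 0 0 8 0; 10 0 0 12 0; 10 0 0 16 0; 10 0 0 19 0; 10 0 0 19 0; 10 0 0 19 0'
python3 - <<'E'
from h import *
snap('wrist','w8');snap('scene','s8'); go([.461,-.2315,.0266],5.05)
crop('s8',150,110,270,200,6,'s8c')
E
```

```text
time_s: 7.98
position: [0.4595, -0.2315, 0.0449]
tool_rot: [[-0.086, 0.996, -0.001], [0.996, 0.086, 0.0], [0.0, -0.001, -1.0]]
ft_force: [0.4, -0.4, -0.7]
grip_width: 0.0164
time_s: 8.85
position: [0.4602, -0.2319, 0.0269]
tool_rot: [[-0.086, 0.996, 0.002], [0.996, 0.086, -0.001], [-0.001, 0.002, -1.0]]
ft_force: [0.9, -0.9, 7.0]
grip_width: 0.0162
now [ 0.4603 -0.2319  0.0269] yaw_y 4.96 w 16.0 F [ 1.41 -0.36  7.02] t 8.95 q6 -44.9 
 shift [0.4 0.8 0.3] turn -0.1
```

View pics/w8.png

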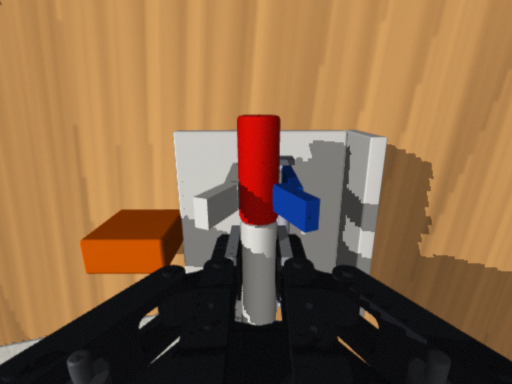

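View pics/s8c.png

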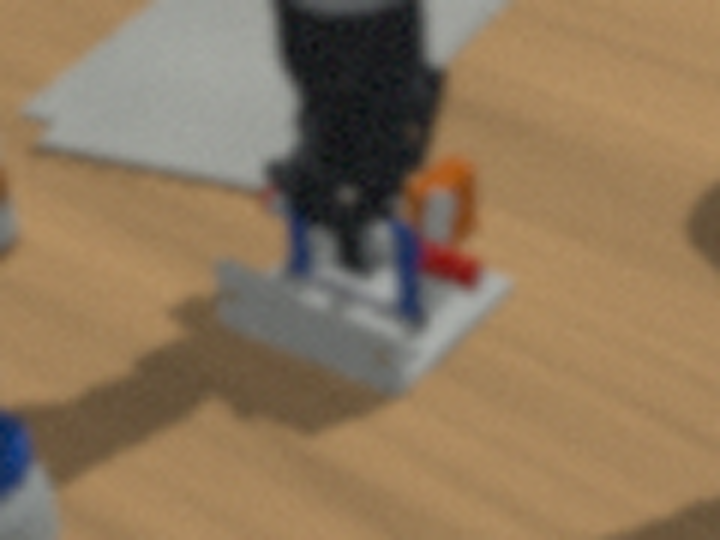

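```bash
python3 -m inch '10 0 0 1.5 0; 10 0 0 1.5 0; 10 0 0 1.5 0'; python3 -m inch '10 0 0 1.5 0; 10 0 0 1.5 0; 10 0 0 1.5 0'
```

```text
time_s: 9.32
position: [0.4603, -0.232, 0.0266]
tool_rot: [[-0.087, 0.996, 0.002], [0.996, 0.087, -0.002], [-0.002, 0.002, -1.0]]
ft_force: [-2.8, 3.5, 21.0]
grip_width: 0.0164
time_s: 9.7
position: [0.4613, -0.2321, 0.0259]
tool_rot: [[-0.086, 0.996, 0.005], [0.996, 0.086, -0.003], [-0.003, 0.005, -1.0]]
ft_force: [1.0, 4.7, 28.5]
grip_width: 0.0161
```

Stiff contact at the expected seat height (28 N), so the marker is home. I'll ease off, open only partly and lift.

```bash
python3 -m inch '10 0 0 -2.5 0; 10 0 0 -2.5 0; 24 0 0 -2.5 0; 36 0 0 -2.5 0; 36 0 0 -2.5 0; 36 0 0 -2.5 0'; python3 -m inch '36 0 0 -5 0; 36 0 0 -20 0; 36 0 0 -60 0; 36 0 0 -110 0; 36 0 -30 -150 0;36 0 -80 -165 0; 36 0 -85 -165 0; 36 0 -85 -165 0'
python3 - <<'E'
from h import *
snap('wrist','w9');snap('scene','s9'); go([.461,-.2315,.0266],5.05)
crop('s9',150,110,270,200,6,'s9c')
E
```

```text
time_s: 10.45
position: [0.4595, -0.2315, 0.0256]
tool_rot: [[-0.086, 0.996, -0.0], [0.996, 0.086, 0.0], [0.0, -0.0, -1.0]]
ft_force: [0.3, 1.2, 0.3]
grip_width: 0.0359
time_s: 11.45
position: [0.3751, -0.239, 0.1909]
tool_rot: [[-0.086, 0.996, 0.0], [0.996, 0.086, -0.0], [-0.0, 0.0, -1.0]]
ft_force: [0.1, -0.5, -0.3]
grip_width: 0.0361
now [ 0.3756 -0.2389  0.1904] yaw_y 4.98 w 35.8 F [-0.14 -0.55 -0.22] t 11.55 q6 -52.8 
 shift [-1.000e-01  8.580e+01  1.638e+02] turn -0.1
```

View pics/w9.png

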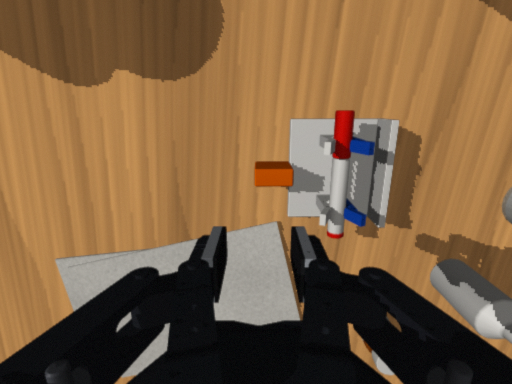

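View pics/s9c.png

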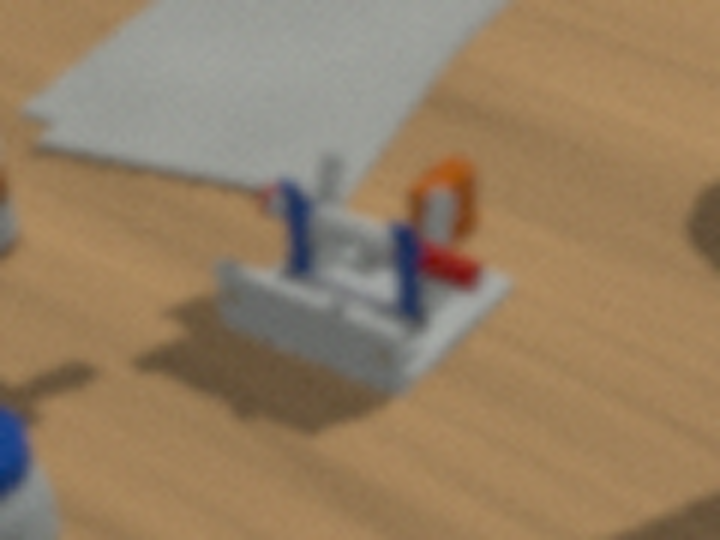

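Run:
```python
from h import *
crop('w9',240,95,410,245,4,'w9c')
d=load('w9')
for u,v in [(344,120),(343,145),(341,165),(340,185),(338,215),(337,228)]:
    print(px(d,u,v).round(4))
a=px(d,344.5,111,.05);b=px(d,336,237,.052);print('mid',(a+b)/2,np.linalg.norm((a-b)[:2]),np.degrees(np.arctan2((b-a)[0],-(b-a)[1])))
```

```text
[ 0.453  -0.172   0.0541]
[ 0.456  -0.1961  0.055 ]
[ 0.4576 -0.2166  0.0545]
[ 0.4606 -0.238   0.0534]
[ 0.4634 -0.2709  0.0554]
[ 0.4654 -0.2868  0.0539]
mid [ 0.46003442 -0.23103651  0.051     ] 0.1356266420267568 5.7126666367140695
```

View pics/w9c.png

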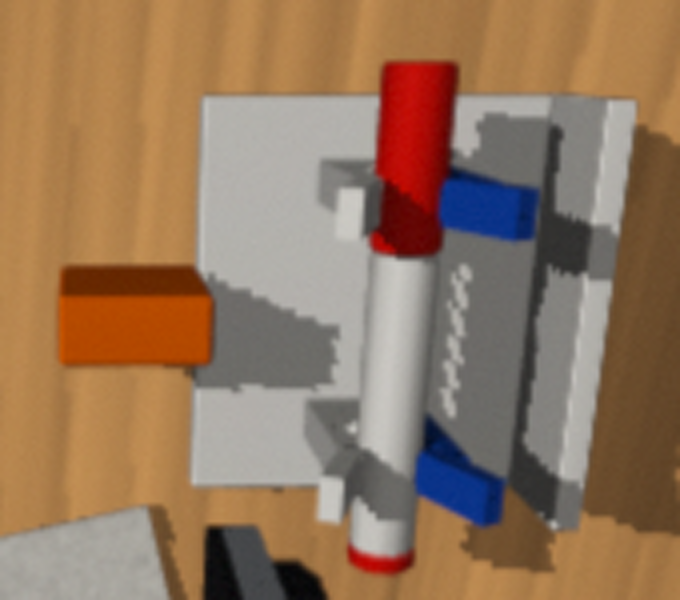

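Run:
```python
from h import *
d=load('w9')
P=lambda x,y,z: px(d,240+x/4,95+y/4,z)
yaw=lambda a,b: np.degrees(np.arctan2((b-a)[0],-(b-a)[1]))
print('jaw',P(525,213,.077),P(489,502,.077),'prong',P(350,214,.077),P(330,500,.077))
w1=P(636,100,.042);w2=P(577,530,.042);print('wall',w1,w2,np.linalg.norm(w1-w2),yaw(w1,w2))
b1=P(203,96,.01);b2=P(191,484,.01);print('base',b1,b2,np.linalg.norm(b1-b2),yaw(b1,b2))
t=[P(60,296,.045),P(210,296,.045),P(212,365,.045),P(58,365,.045)];T=sum(t)/4;print('tab',T,np.linalg.norm(t[0]-t[1]),np.linalg.norm(t[1]-t[2]), np.degrees(np.arctan2(*((t[1]-t[0])[1::-1]))))
y=np.radians(5.1);ex=np.array([np.cos(y),np.sin(y),0]);ey=np.array([-np.sin(y),np.cos(y),0])
for n,p,o in [('wall',(w1+w2)/2,.058),('base',(b1+b2)/2,-.05),('tab',T,-.07)]: print(n,p@ex-o,p@ey)
```

```text
jaw [ 0.47562178 -0.19450375  0.077     ] [ 0.48119599 -0.26653928  0.077     ] prong [ 0.43531948 -0.19817665  0.077     ] [ 0.44150894 -0.26938311  0.077     ]
wall [ 0.51270838 -0.16751021  0.042     ] [ 0.52337044 -0.28666999  0.042     ] 0.1196358277137113 5.113042866356024
base [ 0.4061283  -0.17703047  0.01      ] [ 0.41637043 -0.29472427  0.01      ] 0.11813862032053708 4.973550528799516
tab [ 0.39109758 -0.23815205  0.045     ] 0.03987929049786484 0.019133433540643 4.878664173320934
wall 0.43780151146981294 -0.2722418145976089
base 0.43865310152866827 -0.27150126941896635
tab 0.438378896424429 -0.2719755624190697
```

The marker is level and home (top z ≈ 0.0545 along its length) and the jaw tips are back at their shut position. Next is a look at the blue fixture from above.

```bash
python3 -m inch '36 15 25 -10 0; 36 45 70 -10 0; 36 75 115 -10 0; 36 105 160 -10 0; 36 130 200 -10 0; 36 142 218 -10 0; 36 142 218 -10 0;36 142 218 -10 0'
python3 - <<'E'
from h import *
snap('wrist','w10'); go([.58,-.08,.2],5.05)
E
```

```text
time_s: 12.55
position: [0.5796, -0.0786, 0.2002]
tool_rot: [[-0.087, 0.996, -0.001], [0.996, 0.087, 0.0], [0.0, -0.001, -1.0]]
ft_force: [-1.3, -0.1, 0.2]
grip_width: 0.0357
now [ 0.5795 -0.079   0.2005] yaw_y 4.94 w 36.3 F [-0.25 -0.41  0.9 ] t 12.6 q6 -24.3 
 shift [-1.1  0.4  0.5] turn -0.1
```

View pics/w10.png

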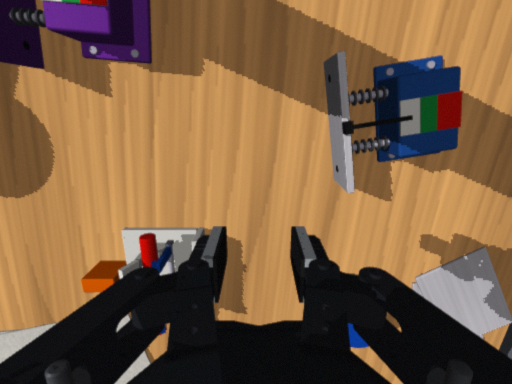

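The blue fixture is in view, with its plate running (325..355, 53..190) and its pointer from (347,127) to (412,118) on the white field. The purple one is upper left.

Run:
```python
from h import *
crop('w10',315,45,475,200,5,'w10c')
```

View pics/w10c.png

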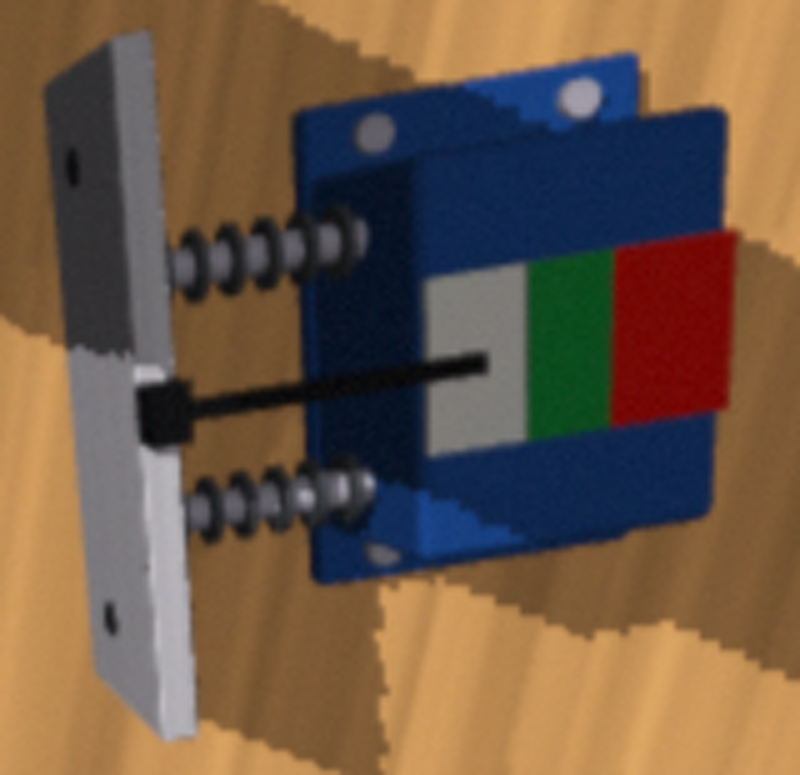

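Run:
```python
from h import *
d=load('w10')
P=lambda x,y,z: px(d,315+x/5,45+y/5,z)
yaw=lambda a,b: np.degrees(np.arctan2((b-a)[0],-(b-a)[1]))
def s(n,a,b): print(n,a.round(4),b.round(4),'len',np.linalg.norm(a-b).round(4),'yaw',yaw(a,b).round(2),'mid',((a+b)/2).round(4))
s('front top',P(112,42,.0595),P(165,738,.0595)); s('back top',P(151,32,.0595),P(196,735,.0595)); s('front bot',P(45,92,.0005),P(97,672,.0005))
# block top z=.06, scale
s('block back',P(725,112,.06),P(712,512,.06)); s('scale wg',P(527,262,.061),P(527,440,.061)); s('scale gr',P(614,250,.061),P(612,424,.061)); s('sc0',P(425,280,.061),P(428,455,.061))
a=P(180,405,.067);b=P(487,363,.067);print('pointer',a,b,np.degrees(np.arctan2((b-a)[1],(b-a)[0])))
print(px(d,315+125/5,45+300/5),px(d,315+60/5,45+300/5),px(d,315+650/5,45+330/5),px(d,315+690/5,45+180/5))
# plane fit of plate front face from depth
pts=[]
for v in range(70,185,2):
  for u in range(326,352):
    p=px(d,u,v)
    if .006<p[2]<.054 : pts.append(p)
pts=np.array(pts)
# keep front side pixels: left of front edge line
print(len(pts)); np.save('pics/pp.npy',pts)
m=pts.mean(0);
for _ in range(5):
  A=np.c_[pts[:,1],np.ones(len(pts))];c,*_=np.linalg.lstsq(A,pts[:,0],rcond=None);r=pts[:,0]-A@c;pts=pts[abs(r)<max(.002,1.5*r.std())]
print(c,'yaw',np.degrees(np.arctan(-c[0])),r.std(),len(pts))
```

```text
front top [0.6419 0.0474 0.0595] [ 0.6759 -0.0859  0.0595] len 0.1376 yaw 14.31 mid [ 0.6589 -0.0193  0.0595]
back top [0.6488 0.0497 0.0595] [ 0.6824 -0.0847  0.0595] len 0.1385 yaw 14.02 mid [ 0.6656 -0.0175  0.0595]
front bot [6.428e-01 4.690e-02 5.000e-04] [ 6.769e-01 -8.670e-02  5.000e-04] len 0.1379 yaw 14.32 mid [ 6.598e-01 -1.990e-02  5.000e-04]
block back [0.7586 0.0453 0.06  ] [ 0.778  -0.0285  0.06  ] len 0.0763 yaw 14.73 mid [0.7683 0.0084 0.06  ]
scale wg [0.7278 0.0157 0.061 ] [ 0.7363 -0.0175  0.061 ] len 0.0343 yaw 14.42 mid [ 0.732  -0.0009  0.061 ]
scale gr [0.7439 0.0193 0.061 ] [ 0.7524 -0.013   0.061 ] len 0.0334 yaw 14.74 mid [0.7481 0.0032 0.061 ]
sc0 [0.7089 0.0108 0.061 ] [ 0.7173 -0.0221  0.061 ] len 0.0339 yaw 14.25 mid [ 0.7131 -0.0057  0.061 ]
pointer [ 0.66397177 -0.01647509  0.067     ] [ 0.72146815 -0.00355845  0.067     ] 12.661369196225136
[0.65283227 0.00221427 0.05685274] [6.53296886e-01 2.44565475e-03 3.51941047e-04] [0.75416466 0.0053353  0.06216254] [0.75512708 0.03297588 0.06058689]
652
[-0.25320304  0.65343476] yaw 14.208838064137144 0.00020536439953591955 636
```

Run:
```python
from h import *
go([.3878,-.2388,.16],-84.95)
```

```text
now [ 0.5795 -0.079   0.2005] yaw_y 4.94 w 36.3 F [-0.25 -0.41  0.9 ] t 12.6 q6 -24.3 
 shift [-142.8 -204.7   40.6] turn 89.9
```

```bash
python3 -m inch '50 -10 -15 0 8; 50 -30 -43 0 18; 50 -50 -72 0 28; 50 -68 -98 0 38; 50 -86 -123 0 48; 50 -104 -149 0 58; 50 -122 -175 10 68; 50 -135 -194 20 78; 50 -143 -205 35 86; 50 -143 -205 40 90'; python3 -m inch '50 0 0 0 0; 50 0 0 0 0';  python3 - <<'E'
from h import *
snap('wrist','w11'); go([.3878,-.2388,.012],-84.95)
E
```

```text
time_s: 13.85
position: [0.3865, -0.2395, 0.1604]
tool_rot: [[0.997, 0.081, -0.001], [0.081, -0.997, 0.001], [-0.001, -0.001, -1.0]]
ft_force: [-0.3, 0.6, -0.2]
grip_width: 0.0501
time_s: 14.1
position: [0.3879, -0.239, 0.1612]
tool_rot: [[0.996, 0.087, 0.0], [0.087, -0.996, -0.001], [0.0, 0.001, -1.0]]
ft_force: [0.2, 0.5, 0.3]
grip_width: 0.0502
now [ 0.388  -0.2389  0.1612] yaw_y -84.98 w 50.1 F [-0.2  -0.7   0.02] t 14.15 q6 38.4 
 shift [ -0.2  -0.2 149.2] turn -0.0
```

View pics/w11.png

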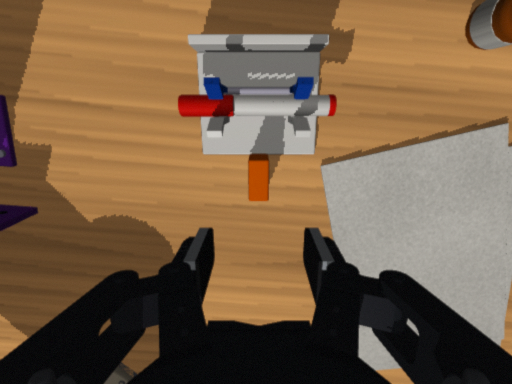

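The tab (248..269, 155..200) is centred at column 258.5 between the fingers, so I'll descend and grip it.

```bash
python3 -m inch '50 0 0 20 0; 50 0 0 60 0; 50 0 0 100 0; 50 0 0 130 0; 50 0 0 143 0; 50 0 0 149 0; 50 0 0 149 0; 50 0 0 149 0'; python3 -m inch '35 0 0 0 0; 20 0 0 0 0; 12 0 0 0 0; 12 0 0 0 0; 12 0 0 0 0; 12 0 0 0 0' 40
python3 - <<'E'
from h import *
snap('wrist','w12');snap('scene','s12'); go([.3878,-.2388,.012],-84.95)
E
```

```text
time_s: 15.15
position: [0.3883, -0.2391, 0.0126]
tool_rot: [[0.996, 0.087, 0.001], [0.087, -0.996, -0.001], [0.001, 0.001, -1.0]]
ft_force: [-0.3, 0.9, -0.5]
grip_width: 0.0499
time_s: 15.9
position: [0.3881, -0.2389, 0.0122]
tool_rot: [[0.996, 0.087, 0.0], [0.087, -0.996, -0.001], [0.0, 0.001, -1.0]]
ft_force: [-0.8, 0.1, 5.9]
grip_width: 0.0195
now [ 0.3881 -0.2389  0.0122] yaw_y -85.03 w 19.6 F [0.65 0.3  6.18] t 16.0 q6 38.5 
 shift [-0.3 -0.1  0.2] turn -0.1
```

View pics/w12.png

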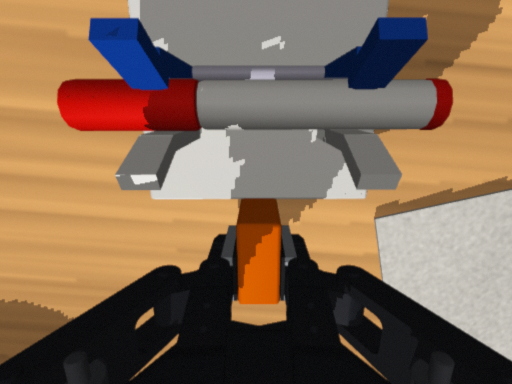

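View pics/s12.png

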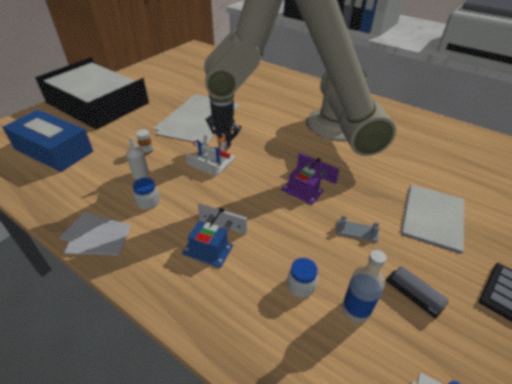

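Gripped at 19.6 mm width. Now I'll compute the slide to the pre-contact pose, 25 mm in front of the plate and at its yaw of 14.3°.

Run:
```python
from h import *
go([.5076,-.0580,.0125],-75.7)
```

```text
now [ 0.3881 -0.2389  0.0122] yaw_y -85.03 w 19.6 F [0.65 0.3  6.18] t 16.0 q6 38.5 
 shift [ 134.7 -169.9   -0.3] turn -9.3
```

```bash
python3 -m inch '12 3 -4 -0.4 0; 12 12 -15 -0.4 -1; 12 25 -32 -0.4 -2; 12 39 -49 -0.4 -3; 12 53 -67 -0.4 -4; 12 67 -84 -0.4 -5; 12 80 -101 -0.4 -6; 12 91 -115 -0.4 -7; 12 97 -122 -0.4 -7; 12 97 -122 -0.4 -7'
python3 - <<'E'
from h import *
snap('wrist','w13'); go([.5076,-.0580,.0125],-75.7)
E
```

```text
time_s: 17.25
position: [0.4745, -0.108, 0.0122]
tool_rot: [[0.978, 0.208, 0.001], [0.208, -0.978, 0.0], [0.001, -0.0, -1.0]]
ft_force: [0.7, 1.9, 0.8]
grip_width: 0.0194
now [ 0.4743 -0.1084  0.0122] yaw_y -78.0 w 19.6 F [1.49 2.49 1.52] t 17.3 q6 51.1 
 shift [ 43.1 -42.4  -0.2] turn -2.3
```

View pics/w13.png

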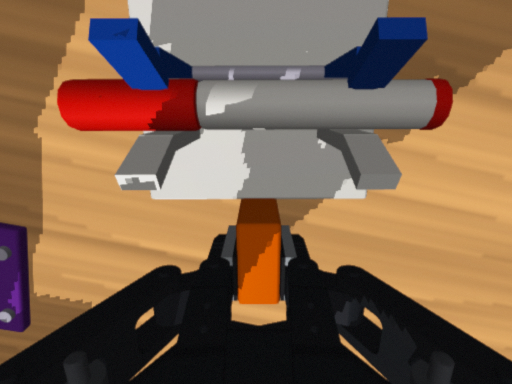

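The holder follows without any change relative to the gripper. I'll continue to the pre-contact pose.

```bash
python3 -m inch '12 8 -8 0 -0.5; 12 18 -18 0 -1; 12 30 -29 0 -1.6; 12 39 -38 0 -2.2; 12 43 -42.5 0 -2.3; 12 43 -42.5 0 -2.3; 12 43 -42.5 0 -2.3'
python3 - <<'E'
from h import *
snap('top','t14');snap('scene','s14'); go([.5076,-.0580,.0125],-75.7)
im=cv2.imread('pics/t14.png')[95:205,210:330];a=cv2.resize(im,(720,660)) [:600]
cv2.imwrite('pics/t14c.png',a)
crop('s14',170,140,290,240,5,'s14c')
E
```

```text
time_s: 18.18
position: [0.5074, -0.0582, 0.0122]
tool_rot: [[0.969, 0.246, 0.0], [0.246, -0.969, 0.0], [0.0, -0.0, -1.0]]
ft_force: [1.0, 1.6, 2.2]
grip_width: 0.0196
now [ 0.5073 -0.0584  0.0122] yaw_y -75.75 w 19.6 F [0.61 1.44 1.46] t 18.27 q6 55.9 
 shift [ 0.4 -0.3 -0.3] turn -0.1
```

View pics/t14c.png

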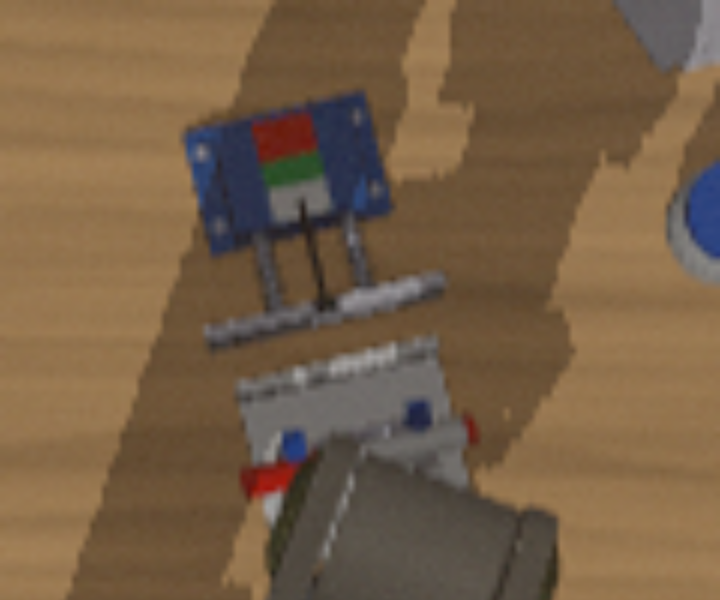

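View pics/s14c.png

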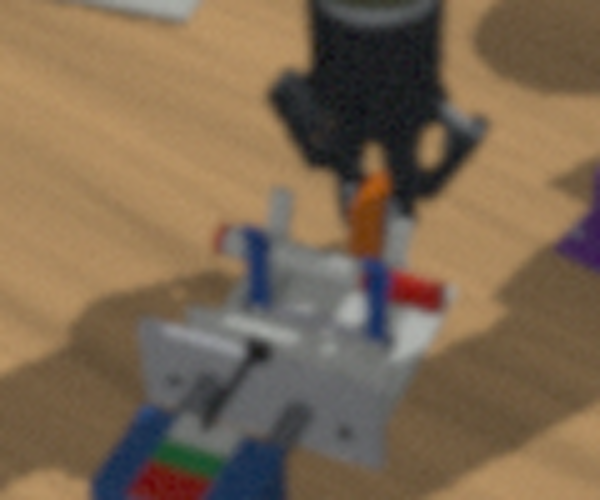

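Run:
```python
from h import *
d=load('t14')
P=lambda x,y,z: px(d,209.6+x/6,94.6+y/6,z)
yaw=lambda a,b: np.degrees(np.arctan2((b-a)[0],-(b-a)[1]))
pl,pr=P(211,350,.059),P(445,293,.059); wl,wr=P(238,383,.042),P(436,337,.042)
print(pl,pr,yaw(pl,pr),np.linalg.norm(pl-pr)); print(wl,wr,yaw(wl,wr),np.linalg.norm(wl-wr))
y=np.radians(14.3);ex=np.array([np.cos(y),np.sin(y),0]);ey=np.array([-np.sin(y),np.cos(y),0])
D=(pl+pr)/2-(wl+wr)/2; print('gap',D@ex,'lat',D@ey)
im=cv2.imread('pics/t14.png')[135:170,235:290]; cv2.imwrite('pics/t14d.png',cv2.resize(im,None,fx=14,fy=14,interpolation=2))
```

```text
[0.63594375 0.04528659 0.059     ] [ 0.66999974 -0.08699533  0.059     ] 14.437281960235063 0.13659545095651812
[0.61930011 0.02995438 0.042     ] [ 0.64709093 -0.08311475  0.042     ] 13.808785308399953 0.11643435489016765
gap 0.02057774103184062 lat 0.0006637035951905221
```

View pics/t14d.png

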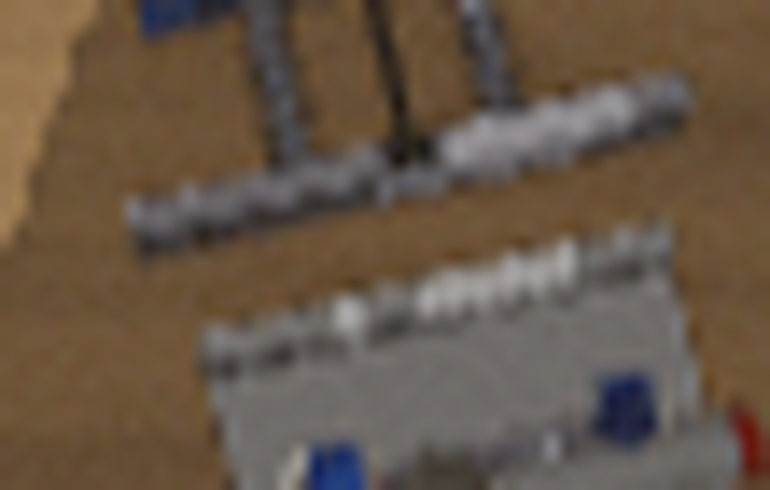

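Squareness is within about 0.6° and lateral offset within 1 mm. I'll push.

```bash
python3 -m inch '12 4 0 0 0; 12 9 0 0 0; 12 14 0 0 0; 12 18 0 0 0; 12 21 0 0 0; 12 24 0 0 0; 12 27 0 0 0; 12 30 0 0 0; 12 32 0 0 0; 12 32 0 0 0'
python3 - <<'E'
from h import *
snap('top','t15');snap('scene','s15'); go([.5076,-.0580,.0125],-75.7)
crop('s15',170,160,260,270,5,'s15c')
im=cv2.imread('pics/t15.png')[105:175,225:295]; cv2.imwrite('pics/t15c.png',cv2.resize(im,None,fx=8,fy=8,interpolation=2))
E
```

```text
time_s: 19.52
position: [0.5378, -0.0505, 0.0122]
tool_rot: [[0.969, 0.246, -0.002], [0.246, -0.969, 0.0], [-0.002, -0.001, -1.0]]
ft_force: [-7.6, -1.9, 6.8]
grip_width: 0.0196
now [ 0.5378 -0.0505  0.0122] yaw_y -75.75 w 19.2 F [-7.66 -1.63  6.65] t 19.62 q6 57.9 
 shift [-31.1  -0.1  -0.2] turn -0.0
```

View pics/t15c.png

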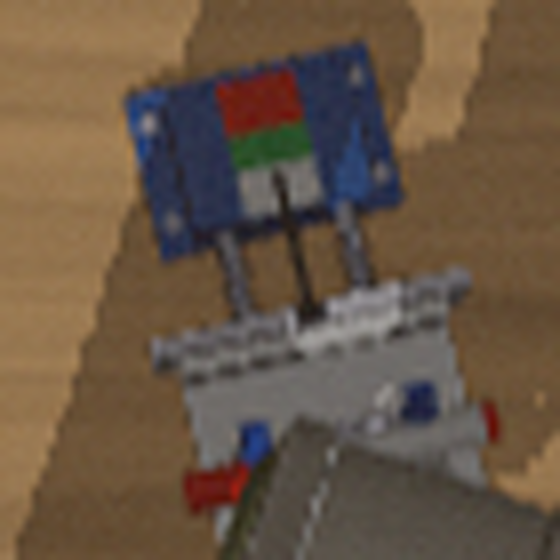

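View pics/s15c.png

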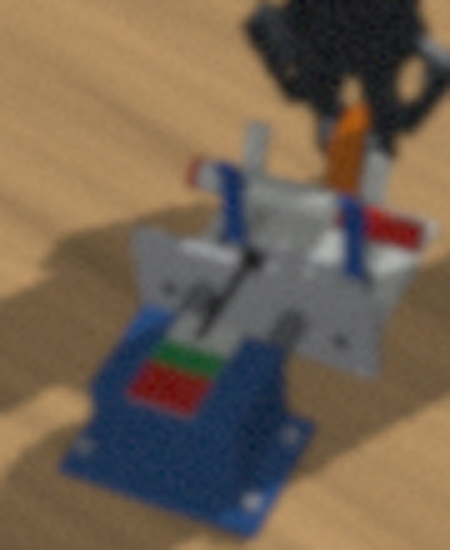

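The pointer is still in white just short of green, with the wall flush on the plate. I'll push about 10 mm more.

```bash
python3 -m inch '12 2 0 0 0; 12 4 0 0 0; 12 6 0 0 0; 12 8 0 0 0; 12 9 0 0 0; 12 9 0 0 0; 12 9 0 0 0'
python3 - <<'E'
from h import *
snap('top','t16');snap('scene','s16');snap('wrist','w16'); go([.5076,-.0580,.0125],-75.7)
crop('s16',170,160,260,270,5,'s16c')
im=cv2.imread('pics/t16.png')[105:175,225:295]; cv2.imwrite('pics/t16c.png',cv2.resize(im,None,fx=8,fy=8,interpolation=2))
E
```

```text
time_s: 20.5
position: [0.5454, -0.0485, 0.0122]
tool_rot: [[0.969, 0.246, -0.004], [0.246, -0.969, -0.0], [-0.004, -0.001, -1.0]]
ft_force: [-13.8, -3.8, 10.4]
grip_width: 0.0195
now [ 0.5454 -0.0485  0.0122] yaw_y -75.74 w 19.5 F [-12.94  -3.3   10.31] t 20.65 q6 58.4 
 shift [-39.   -0.1  -0.1] turn -0.0
```

View pics/t16c.png

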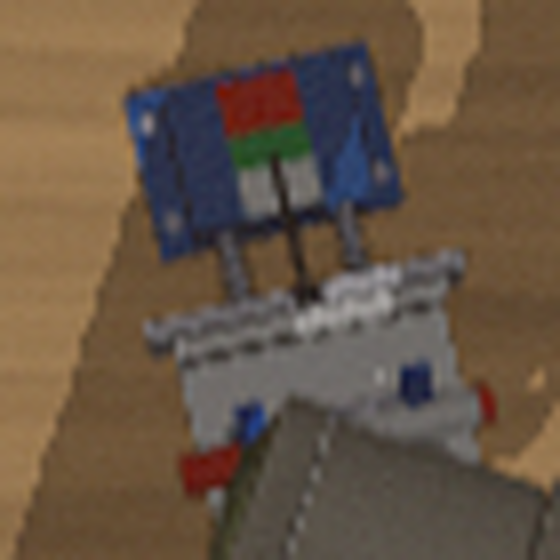

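View pics/s16c.png

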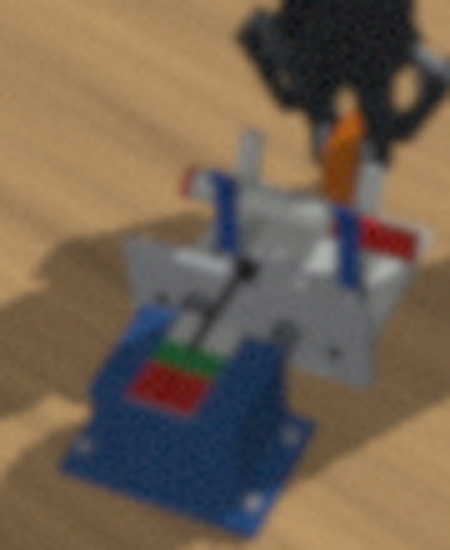

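View pics/w16.png

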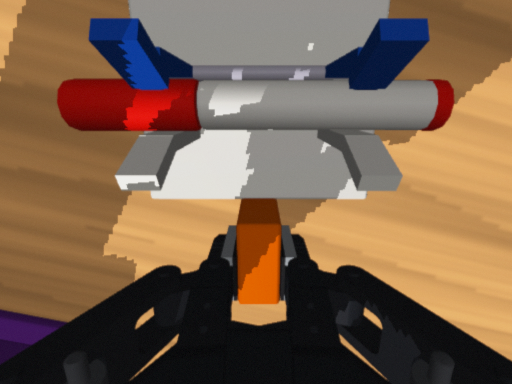

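Run:
```python
from h import *
for n in ['t14','t15','t16']:
    im=cv2.imread(f'pics/{n}.png')[105:150,240:280]; cv2.imwrite(f'pics/{n}z.png',cv2.resize(im,None,fx=6,fy=6,interpolation=2))
cv2.imwrite('pics/tz.png',np.hstack([cv2.imread(f'pics/{n}z.png') for n in ['t14','t15','t16']]))
sa=cv2.imread('pics/s14.png')[195:245,190:240];sb=cv2.imread('pics/s15.png')[195:245,190:240];sc=cv2.imread('pics/s16.png')[195:245,190:240]
cv2.imwrite('pics/sz.png',cv2.resize(np.hstack([sa,sb,sc]),None,fx=5,fy=5,interpolation=2))
# plate top edge from range in the scene/top: plate corner depth points
a=load('t14')['color'].astype(np.float32).mean(2);b=load('t15')['color'].astype(np.float32).mean(2);c=load('t16')['color'].astype(np.float32).mean(2)
d=load('t14')
f=foc(d);sc_=(1.66-.06)/f
# template of black pointer knob + plate centre
T=a[138:146,255:280];print(T.shape)
U=8
T=cv2.resize(a,None,fx=U,fy=U,interpolation=2)[136*U:147*U,256*U:276*U]
for n,x in (('t14',a),('t15',b),('t16',c)):
    X=cv2.resize(x,None,fx=U,fy=U,interpolation=2)
    r=cv2.matchTemplate(X[120*U:155*U,245*U:285*U],T,cv2.TM_CCOEFF_NORMED);_,m,_,l=cv2.minMaxLoc(r)
    dx=(l[0]/U+245-256);dy=(l[1]/U+120-136);print(n,m,dx,dy,'mm',np.hypot(dx,dy)*sc_*1000)
```

```text
(8, 25)
t14 1.0 0.0 0.0 mm 0.0
t15 0.8890198469161987 -0.375 -1.875 mm 6.456405185377478
t16 0.8601499795913696 -1.0 -4.125 mm 14.331693199123206
```

View pics/tz.png

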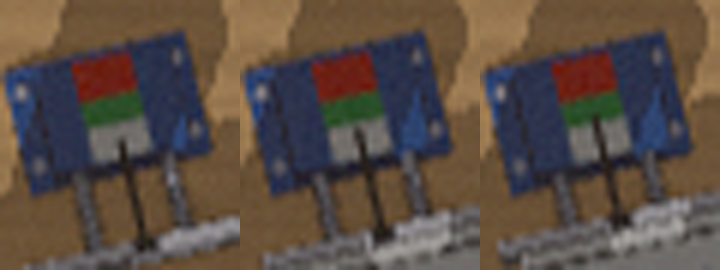

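View pics/sz.png

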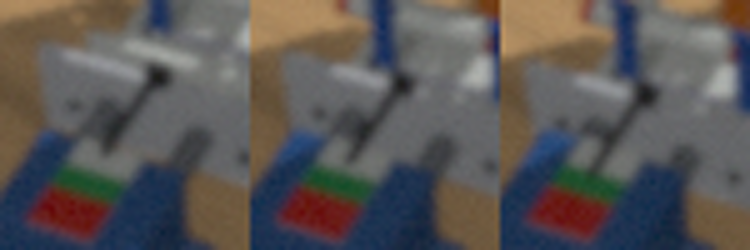

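Plate travel is about 14 mm and the pointer tip is just inside green. I'll push about 4 mm more to mid-green and ease the downward load a little.

```bash
python3 -m inch '12 1.5 0 -0.3 0; 12 3 0 -0.6 0; 12 4 0 -0.8 0; 12 4.4 0 -0.8 0; 12 4.4 0 -0.8 0; 12 4.4 0 -0.8 0'
python3 - <<'E'
from h import *
snap('top','t17');snap('scene','s17'); go([.5076,-.0580,.0125],-75.7)
crop('s17',165,140,265,260,5,'s17c')
im=cv2.imread('pics/t17.png')[105:175,225:295]; cv2.imwrite('pics/t17c.png',cv2.resize(im,None,fx=8,fy=8,interpolation=2))
a=load('t14')['color'].astype(np.float32).mean(2);b=load('t17')['color'].astype(np.float32).mean(2);U=8
T=cv2.resize(a,None,fx=U,fy=U,interpolation=2)[136*U:147*U,256*U:276*U];X=cv2.resize(b,None,fx=U,fy=U,interpolation=2)
r=cv2.matchTemplate(X[120*U:155*U,245*U:285*U],T,cv2.TM_CCOEFF_NORMED);_,m,_,l=cv2.minMaxLoc(r)
dx=(l[0]/U+245-256);dy=(l[1]/U+120-136);print(m,np.hypot(dx,dy)*1.6/foc(load('t14'))*1000)
E
```

```text
time_s: 21.4
position: [0.5497, -0.0473, 0.0123]
tool_rot: [[0.969, 0.246, -0.005], [0.246, -0.969, 0.0], [-0.004, -0.001, -1.0]]
ft_force: [-10.2, -3.4, 2.8]
grip_width: 0.0195
now [ 0.5497 -0.0474  0.0123] yaw_y -75.75 w 19.7 F [-10.35  -4.15   2.13] t 21.5 q6 58.6 
 shift [-43.4  -0.1  -0. ] turn -0.0
0.7926924228668213 18.733372205225354
```

View pics/t17c.png

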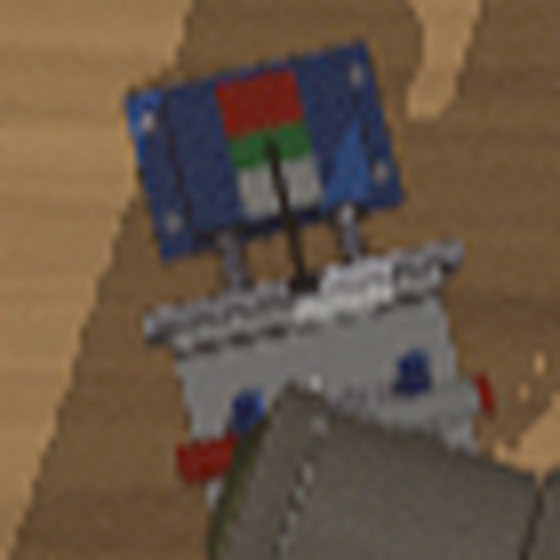

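View pics/s17c.png

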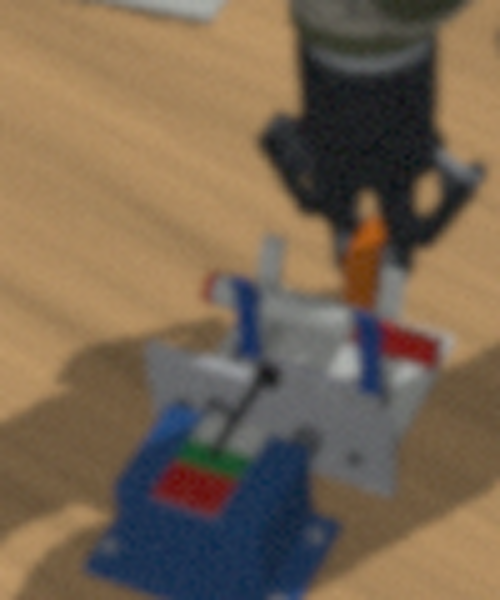

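```bash
python3 -m inch '12 0 0 0 0; 12 0 0 0 0; 12 0 0 0 0; 12 0 0 0 0; 12 0 0 0 0; 12 0 0 0 0'
python3 - <<'E'
from h import *
snap('wrist','w18');d=snap('top','t18'); go([.5497,-.0474,.0123],-75.7)
a=load('t17')['color'].astype(int);print('top change',abs(a-d['color'].astype(int))[105:150,225:295].mean())
w=load('w18')
for u,v in [(75,105),(150,105),(300,105),(420,105)]: print(px(w,u,v).round(4))
E
```

```text
time_s: 22.25
position: [0.5497, -0.0473, 0.0123]
tool_rot: [[0.969, 0.246, -0.005], [0.246, -0.969, 0.0], [-0.004, -0.001, -1.0]]
ft_force: [-9.2, -4.0, 2.4]
grip_width: 0.0192
now [ 0.5497 -0.0474  0.0123] yaw_y -75.75 w 19.8 F [-10.7   -3.39   2.43] t 22.35 q6 58.6 
 shift [ 0.  0. -0.] turn -0.0
top change 2.1705820105820104
[0.605  0.0317 0.056 ]
[0.6111 0.0075 0.0541]
[ 0.6239 -0.0429  0.0544]
[ 0.634  -0.0828  0.0551]
```

View pics/w18.png

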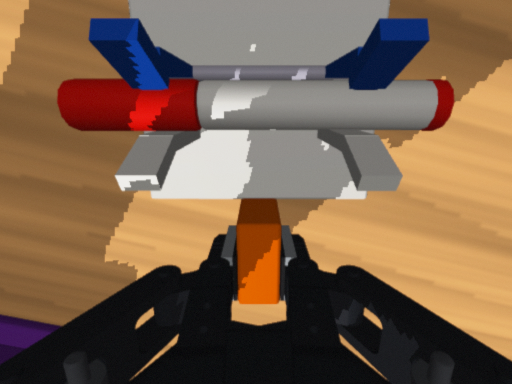

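View pics/t18.png

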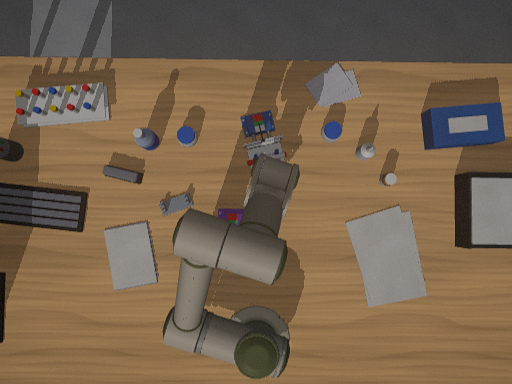

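The pose and push are steady, the marker is level and home, and the bystanders are where they were. Handing in.

Run:
```python
from h import *
print(env.close_job());
```

```text
the job is handed in; nothing more can be done
None
```

The marker is home in the holder's clips. The holder is pressed against the blue fixture's plate with the pointer in mid-green. I handed the job in at about 22.4 s, still gripping the orange tab and pushing.

- **Marker:** I pushed it straight down until it met a stiff stop at seat height (28 N). Its top measured level at about 54–56 mm, and the blue jaw tips were back at their starting position, so the jaw is shut.
- **Press:** The plate had travelled about 18–18.7 mm, with green running from 10 to 26 mm. In the top view the wall was flush and centred within about 1 mm; squareness, measured just before contact, was within about 0.6°.
- **Push:** Over the last 0.85 s the position did not change. The push was about 10–11 N, including desk friction, with about 2.4 N downward on the tab.
- **Other things:** All bystanders looked unmoved in the last top view.
- **Disagreement:** My first rough top-camera reading of the plate was about 7 mm and 2° off the wrist camera's. I used the wrist values, and a closer top view later agreed with them on yaw and sideways position. On the gap to the plate it still differed by about 4 mm, so I set the final push by the pointer and plate travel seen in the images.

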